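Load the tool magazine in machining order

TASK

Move the four tool holders from the setup row into the empty four-pocket magazine, keeping their sequence: the holder that stands nearest the robot's base at the start goes into the pocket beside the white end block, the next nearest into the pocket after it, and so on, so that the one farthest from the robot ends up in the pocket beside the black end block. Lower each holder well into its pocket, taper down, before letting go (do not drop it in), and leave all four standing upright with their flanges flat on the magazine.

Things in the scene. Friction and masses are not known exactly. Their poses are not given: they have to be found in the camera images.
- holder_red: Loose round tool holder with red flange, 0.5 kg, upright (z up) in the red pot. Origin: centre of the flange's underside. Below: taper 31.6 mm wide narrowing to 18 mm, 48 mm long. Above: flange 46 mm wide, 0 to 14 mm; dark nut 36 mm wide, 14 to 52 mm, red band near its top (grip it from above 36 to 46 mm up, fingertips clear of the flange); then a short pointed steel drill, up to 70 mm.
- holder_yellow: Loose round tool holder with yellow flange, 0.5 kg, upright (z up) in the yellow pot. Origin: centre of the flange's underside. Below: taper 31.6 mm wide narrowing to 18 mm, 48 mm long. Above: flange 46 mm wide, 0 to 14 mm; dark nut 36 mm wide, 14 to 52 mm, yellow band near its top (grip it from above 36 to 46 mm up, fingertips clear of the flange); then a short dark end mill, up to 70 mm.
- holder_green: Loose round tool holder with green flange, 0.5 kg, upright (z up) in the green pot. Origin: centre of the flange's underside. Below: taper 31.6 mm wide narrowing to 18 mm, 48 mm long. Above: flange 46 mm wide, 0 to 14 mm; dark nut 36 mm wide, 14 to 52 mm, green band near its top (grip it from above 36 to 46 mm up, fingertips clear of the flange); then a thin probe with an amber ball, up to 70 mm.
- holder_blue: Loose round tool holder with blue flange, 0.5 kg, upright (z up) in the blue pot. Origin: centre of the flange's underside. Below: taper 31.6 mm wide narrowing to 18 mm, 48 mm long. Above: flange 46 mm wide, 0 to 14 mm; dark nut 36 mm wide, 14 to 52 mm, blue band near its top (grip it from above 36 to 46 mm up, fingertips clear of the flange); then a small brass-coloured disc cutter, up to 70 mm.
- pot_red: Fixed black pot with red edge strips, start place of the red holder: 64 x 64 x 55 mm high. Origin: centre of its underside, 6 mm above the table; the holder's origin is 55 mm above it. Four pots, in any colour order, form the setup row, 72 mm apart along their shared x axis, which points away from the robot (within 0.22 rad), left or right of the magazine.
- pot_yellow: Fixed black pot with yellow edge strips, start place of the yellow holder: 64 x 64 x 55 mm high. Origin: centre of its underside, 6 mm above the table; the holder's origin is 55 mm above it. Four pots, in any colour order, form the setup row, 72 mm apart along their shared x axis, which points away from the robot (within 0.22 rad), left or right of the magazine.
- pot_green: Fixed black pot with green edge strips, start place of the green holder: 64 x 64 x 55 mm high. Origin: centre of its underside, 6 mm above the table; the holder's origin is 55 mm above it. Four pots, in any colour order, form the setup row, 72 mm apart along their shared x axis, which points away from the robot (within 0.22 rad), left or right of the magazine.
- pot_blue: Fixed black pot with blue edge strips, start place of the blue holder: 64 x 64 x 55 mm high. Origin: centre of its underside, 6 mm above the table; the holder's origin is 55 mm above it. Four pots, in any colour order, form the setup row, 72 mm apart along their shared x axis, which points away from the robot (within 0.22 rad), left or right of the magazine.
- magazine: Fixed grey block, green side stripes, 288 (x) x 70 (y) x 55 mm high, on the table beside the setup row. Origin: centre of its underside; x points away from the robot (within 0.22 rad). Four empty pockets, 35 mm wide, right through, at x = -108, -36, 36, 108 mm, y = 0. A holder centres itself by its taper; its flange rests on the block's top (holder origin 55 mm above this origin).
- white_end: Fixed white block, 30 x 70 x 62 mm high, origin at the centre of its underside, on the table. It stands against one end of the magazine, near or far, 160 mm from the magazine's origin along its x axis, and marks the first pocket. A black block of the same size stands at the other end.
Mind the look-alikes: they are no part of the job. What is shaped like the holder_yellow but purple or turquoise is not meant.

How it is judged:
At the end, for the whole second after the job is handed in: Each holder is in the pocket its place in the setup row calls for (nearest the robot beside the white block, and so on): within 8 mm of the pocket centre along and across, flange within 4 mm of the magazine's top, upright within 0.07 rad, released and at rest (((horizontal distance between holder_red and white_end between 0.044 and 0.06 m and x of each of pot_yellow, pot_green, pot_blue in the frame of pot_red above 0 m) or (horizontal distance between holder_red and white_end between 0.116 and 0.132 m and x of pot_yellow in the frame of pot_red below 0 m and x of each of pot_green, pot_blue in the frame of pot_red above 0 m) or (horizontal distance between holder_red and white_end between 0.116 and 0.132 m and x of each of pot_yellow, pot_blue in the frame of pot_red above 0 m and x of pot_green in the frame of pot_red below 0 m) or (horizontal distance between holder_red and white_end between 0.116 and 0.132 m and x of each of pot_yellow, pot_green in the frame of pot_red above 0 m and x of pot_blue in the frame of pot_red below 0 m) or (horizontal distance between holder_red and white_end between 0.188 and 0.204 m and x of each of pot_yellow, pot_green in the frame of pot_red below 0 m and x of pot_blue in the frame of pot_red above 0 m) or (horizontal distance between holder_red and white_end between 0.188 and 0.204 m and x of each of pot_yellow, pot_blue in the frame of pot_red below 0 m and x of pot_green in the frame of pot_red above 0 m) or (horizontal distance between holder_red and white_end between 0.188 and 0.204 m and x of pot_yellow in the frame of pot_red above 0 m and x of each of pot_green, pot_blue in the frame of pot_red below 0 m) or (horizontal distance between holder_red and white_end between 0.26 and 0.276 m and x of each of pot_yellow, pot_green, pot_blue in the frame of pot_red below 0 m)) and ((horizontal distance between holder_yellow and white_end between 0.044 and 0.06 m and x of each of pot_red, pot_green, pot_blue in the frame of pot_yellow above 0 m) or (horizontal distance between holder_yellow and white_end between 0.116 and 0.132 m and x of pot_red in the frame of pot_yellow below 0 m and x of each of pot_green, pot_blue in the frame of pot_yellow above 0 m) or (horizontal distance between holder_yellow and white_end between 0.116 and 0.132 m and x of each of pot_red, pot_blue in the frame of pot_yellow above 0 m and x of pot_green in the frame of pot_yellow below 0 m) or (horizontal distance between holder_yellow and white_end between 0.116 and 0.132 m and x of each of pot_red, pot_green in the frame of pot_yellow above 0 m and x of pot_blue in the frame of pot_yellow below 0 m) or (horizontal distance between holder_yellow and white_end between 0.188 and 0.204 m and x of each of pot_red, pot_green in the frame of pot_yellow below 0 m and x of pot_blue in the frame of pot_yellow above 0 m) or (horizontal distance between holder_yellow and white_end between 0.188 and 0.204 m and x of each of pot_red, pot_blue in the frame of pot_yellow below 0 m and x of pot_green in the frame of pot_yellow above 0 m) or (horizontal distance between holder_yellow and white_end between 0.188 and 0.204 m and x of pot_red in the frame of pot_yellow above 0 m and x of each of pot_green, pot_blue in the frame of pot_yellow below 0 m) or (horizontal distance between holder_yellow and white_end between 0.26 and 0.276 m and x of each of pot_red, pot_green, pot_blue in the frame of pot_yellow below 0 m)) and ((horizontal distance between holder_green and white_end between 0.044 and 0.06 m and x of each of pot_red, pot_yellow, pot_blue in the frame of pot_green above 0 m) or (horizontal distance between holder_green and white_end between 0.116 and 0.132 m and x of pot_red in the frame of pot_green below 0 m and x of each of pot_yellow, pot_blue in the frame of pot_green above 0 m) or (horizontal distance between holder_green and white_end between 0.116 and 0.132 m and x of each of pot_red, pot_blue in the frame of pot_green above 0 m and x of pot_yellow in the frame of pot_green below 0 m) or (horizontal distance between holder_green and white_end between 0.116 and 0.132 m and x of each of pot_red, pot_yellow in the frame of pot_green above 0 m and x of pot_blue in the frame of pot_green below 0 m) or (horizontal distance between holder_green and white_end between 0.188 and 0.204 m and x of each of pot_red, pot_yellow in the frame of pot_green below 0 m and x of pot_blue in the frame of pot_green above 0 m) or (horizontal distance between holder_green and white_end between 0.188 and 0.204 m and x of each of pot_red, pot_blue in the frame of pot_green below 0 m and x of pot_yellow in the frame of pot_green above 0 m) or (horizontal distance between holder_green and white_end between 0.188 and 0.204 m and x of pot_red in the frame of pot_green above 0 m and x of each of pot_yellow, pot_blue in the frame of pot_green below 0 m) or (horizontal distance between holder_green and white_end between 0.26 and 0.276 m and x of each of pot_red, pot_yellow, pot_blue in the frame of pot_green below 0 m)) and ((horizontal distance between holder_blue and white_end between 0.044 and 0.06 m and x of each of pot_red, pot_yellow, pot_green in the frame of pot_blue above 0 m) or (horizontal distance between holder_blue and white_end between 0.116 and 0.132 m and x of pot_red in the frame of pot_blue below 0 m and x of each of pot_yellow, pot_green in the frame of pot_blue above 0 m) or (horizontal distance between holder_blue and white_end between 0.116 and 0.132 m and x of each of pot_red, pot_green in the frame of pot_blue above 0 m and x of pot_yellow in the frame of pot_blue below 0 m) or (horizontal distance between holder_blue and white_end between 0.116 and 0.132 m and x of each of pot_red, pot_yellow in the frame of pot_blue above 0 m and x of pot_green in the frame of pot_blue below 0 m) or (horizontal distance between holder_blue and white_end between 0.188 and 0.204 m and x of each of pot_red, pot_yellow in the frame of pot_blue below 0 m and x of pot_green in the frame of pot_blue above 0 m) or (horizontal distance between holder_blue and white_end between 0.188 and 0.204 m and x of each of pot_red, pot_green in the frame of pot_blue below 0 m and x of pot_yellow in the frame of pot_blue above 0 m) or (horizontal distance between holder_blue and white_end between 0.188 and 0.204 m and x of pot_red in the frame of pot_blue above 0 m and x of each of pot_yellow, pot_green in the frame of pot_blue below 0 m) or (horizontal distance between holder_blue and white_end between 0.26 and 0.276 m and x of each of pot_red, pot_yellow, pot_green in the frame of pot_blue below 0 m)) and y of holder_red in the frame of magazine between -0.008 and 0.008 m and z of holder_red in the frame of magazine between 0.051 and 0.059 m and angle between each of holder_red, holder_yellow, holder_green, holder_blue's own z axis and vertical below 0.07 rad and linear speed of each of holder_red, holder_yellow, holder_green, holder_blue below 0.02 m/s and angular speed of each of holder_red, holder_yellow, holder_green, holder_blue below 0.2 rad/s and contact force between the fingers and holder_red below 0.1 N and y of holder_yellow in the frame of magazine between -0.008 and 0.008 m and z of holder_yellow in the frame of magazine between 0.051 and 0.059 m and contact force between the fingers and holder_yellow below 0.1 N and y of holder_green in the frame of magazine between -0.008 and 0.008 m and z of holder_green in the frame of magazine between 0.051 and 0.059 m and contact force between the fingers and holder_green below 0.1 N and y of holder_blue in the frame of magazine between -0.008 and 0.008 m and z of holder_blue in the frame of magazine between 0.051 and 0.059 m and contact force between the fingers and holder_blue below 0.1 N); the robot touches nothing.
It fails at once if a holder is dropped: let go over the magazine with its flange more than 35 mm above the magazine's top ((contact force between the fingers and holder_red below 0.02 N and z of holder_red in the frame of magazine above 0.09 m and x of holder_red in the frame of magazine between -0.15 and 0.15 m and y of holder_red in the frame of magazine between -0.05 and 0.05 m) or (contact force between the fingers and holder_yellow below 0.02 N and z of holder_yellow in the frame of magazine above 0.09 m and x of holder_yellow in the frame of magazine between -0.15 and 0.15 m and y of holder_yellow in the frame of magazine between -0.05 and 0.05 m) or (contact force between the fingers and holder_green below 0.02 N and z of holder_green in the frame of magazine above 0.09 m and x of holder_green in the frame of magazine between -0.15 and 0.15 m and y of holder_green in the frame of magazine between -0.05 and 0.05 m) or (contact force between the fingers and holder_blue below 0.02 N and z of holder_blue in the frame of magazine above 0.09 m and x of holder_blue in the frame of magazine between -0.15 and 0.15 m and y of holder_blue in the frame of magazine between -0.05 and 0.05 m)).
It also fails if it takes over 112 s, if anything falls off the work surface, if the arm or the gripper's body presses on something with over 40 N, if the wrist force passes 120 N, or if a joint passes its speed limit or range.

ROBOT

A 6-joint arm with a two-finger parallel gripper is mounted at the origin on the work surface. World frame = base frame: x ahead of the robot, y to its left, z up, the work surface at z = 0. Lengths are in m, angles in rad, forces in N, time in s.
With the tool pointing down it reaches from about 0.225 to 0.875 m from the base axis. Payload 3.4 kg.
Tool frame: the origin (TCP) lies between the finger pads; the fingertips stand 19 mm ahead of it and the grasp point (between the pads) is the TCP; z points along the fingers, y is the line along which they close (so a half turn about z gives the same grasp; the last joint's range is limited). The gripper opens to 85 mm and grips with 20 to 120 N. Pads are 22 mm wide; open, the fingers measure 114 mm over their backs; the gripper's body (76 mm by 85 mm) begins 54 mm behind the grasp point. The pads swing forward as they close: fully open they stand 13 mm farther back than shut.
Start: joints at [0.997, 0.276, 1.505, -0, 1.361, -0.121], TCP at [0.252, 0.517, 0.25] pointing down, gripper open.
Joint ranges: [-2.89, 2.89], [-0.75, 2.08], [0.22, 2.7], [-1.18, 4.32], [0.11, 2.71], [-2.7, 2.7]. Speed limits (rad/s): [2.57, 2.57, 3.14, 3.14, 3.14, 3.14].

INTERFACE

Orientations are given as a unit quaternion [w, x, y, z].
In Python, from rig import get_state, imaging, ticket gives the robot as it stands. The module is installed in compiled form; this text tells all that it offers.
- The arm moves only by the shell command python3 -m inch 'ROWS' [FORCE]. ROWS is JSON, a list of rows, each an object with "claw": the opening, from -1 (shut) to 1 (fully open); "travel": the shift along the world's x, y, z in units of 200 mm (1.0 is 200 mm), a list of three; "turn": the turn about the world's z in units of 180 degrees (1.0 is 180 degrees). A call has 1 to 5 rows; each row is the pose to reach, as a shift and turn from the pose commanded when the call began, turning the shorter way round; what a row does not reach only later rows make up. A row lasts 1/10 s, in which the tool goes at most 50 mm and 8.59 degrees, less where a joint would pass 70% of its speed; a pose out of reach is approached as far as the arm can. A call with a number of a shift or a turn outside -1 to 1 is refused whole. A call with a gripper value outside its range is refused whole. The fingers move at their own pace and stop on an object; FORCE is the grip in N (left out, the last holds). Time passes only in rows, so rows that repeat a pose let the fingers close. It gives the time, the measured TCP pose, the force, the opening and the grip force at its end, in the units of the state.
- get_state(): the state, without advancing time (a new reading comes with each control period).
- imaging.get_image(name): name is "scene" or "top" or "wrist"; returns the picture (400x640x3 uint8, red, green, blue); there is no depth.
- imaging.camera_params(name): a dict with "camera_matrix" (3x3 intrinsics, pixels), "cam_to_world" (4x4, takes a point from camera to world coordinates); the wrist camera has in their place "T_tool_cam" (4x4, takes a point from camera to tool coordinates, whose origin is the TCP and whose axes are the flange's). Camera axes: x right, y down, z forward; pixel columns grow to the right and rows downward; lengths in m; the calibration is good to about 2 mm. A picture is of the moment at which its call begins: read the wrist's pose just before it. camera_params takes no time and is no camera call.
- ticket.sign_off(): hands the job in; it is judged then, once.
The state is a dict: "clock": time; "qpos": joint angles; "qd": joint speeds; "effort": joint torques, N m; "position": TCP position; "ee_rot": TCP orientation; "contact_force": force on the tool from outside, world axes, zero at the start; "moment": the same for the moment, N m; "width": finger opening in m; "gripper_force": force on a finger pad.
Only numpy, scipy, OpenCV 4.12 (cv2) and the standard library are available. Lean on these libraries where they do the work, as an engineer would, in place of code of your own. Each camera call takes 0.05 s, during which the arm holds its last target. There are 200 camera calls.

## Working session

There is one attempt and no reset: what is moved stays moved. The work goes in short steps, Python scripts to look and compute and a shell command to move; the robot and the scene stay as the last step left them, time stands still between calls to the robot, and variables do not carry over. Pictures are saved under pics/ and viewed, at most 14 in all, crops included, and the job is handed in when it is done.

```bash
mkdir -p pics
python3 - <<'E'
from rig import get_state, imaging
import cv2,numpy as np
np.set_printoptions(precision=4,suppress=True)
print(get_state())
for n in("top","scene"):
    im=imaging.get_image(n); cv2.imwrite(f"pics/{n}0.png",im[:,:,::-1]); p=imaging.camera_params(n); print(n,p)
print(imaging.camera_params("wrist"))
E
```

```text
{'clock': 0.0, 'qpos': array([ 0.997 ,  0.2766,  1.5061,  0.    ,  1.3607, -0.121 ]), 'qd': array([-0.0005, -0.0005, -0.0004, -0.0001,  0.    , -0.0007]), 'effort': array([  0.0017, -41.6781, -24.58  ,  -0.0003,   0.0111,  -0.    ]), 'position': array([0.2513, 0.5167, 0.2494]), 'ee_rot': array([-0.0003,  0.2245,  0.9745, -0.0009]), 'contact_force': array([ 0.2524, -0.207 ,  0.2571]), 'moment': array([-0.0099, -0.0472, -0.0021]), 'gripper_force': 0.0, 'width': 0.08495498989326516}
top {'camera_matrix': array([[394.8867,   0.    , 326.5595],
       [  0.    , 394.8867, 203.244 ],
       [  0.    ,   0.    ,   1.    ]]), 'cam_to_world': array([[ 0.0207, -0.9952,  0.0959,  0.4862],
       [-0.9998, -0.0203,  0.005 ,  0.0045],
       [-0.0031, -0.0959, -0.9954,  0.8929],
       [ 0.    ,  0.    ,  0.    ,  1.    ]])}
scene {'camera_matrix': array([[437.622 ,   0.    , 322.7812],
       [  0.    , 437.622 , 205.5398],
       [  0.    ,   0.    ,   1.    ]]), 'cam_to_world': array([[ 0.515 ,  0.5804, -0.6308,  1.1495],
       [ 0.857 , -0.3628,  0.3658, -0.3174],
       [-0.0166, -0.7291, -0.6843,  0.7451],
       [ 0.    ,  0.    ,  0.    ,  1.    ]])}
{'camera_matrix': array([[300.9514,   0.    , 323.5516],
       [  0.    , 300.9514, 194.9581],
       [  0.    ,   0.    ,   1.    ]]), 'T_tool_cam': array([[-0.0005, -0.9514, -0.3081,  0.0807],
       [ 1.    , -0.0001, -0.0012,  0.0001],
       [ 0.0011, -0.3081,  0.9514, -0.1245],
       [ 0.    ,  0.    ,  0.    ,  1.    ]])}
```

View pics/top0.png

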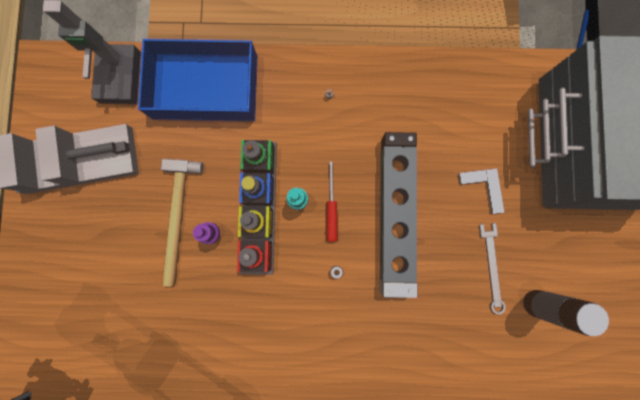

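View pics/scene0.png

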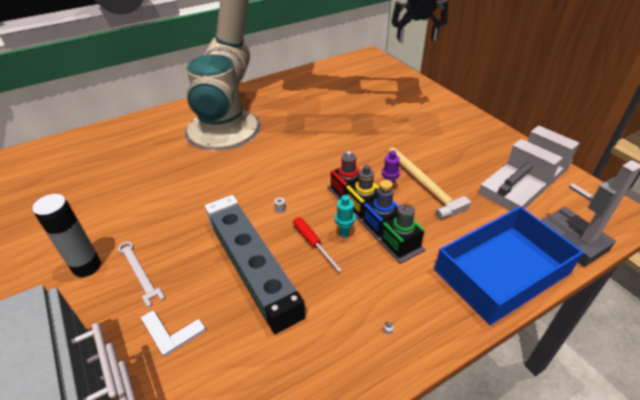

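Top view: the row from near to far is red (250,257), yellow (252,221), blue (253,187), green (256,153). The magazine's pockets are at (400,264), (400,230), (400,197) and (400,163), with the white block near (400,290) and the black block far (400,139).
Look-alikes that could be mistaken for the yellow holder at (252,221) are the purple one at (206,233) and the turquoise one at (297,198). Both are outside the pot row, so I reject them.

```bash
cat > h.py <<'E'
import cv2,numpy as np
from rig import get_state, imaging
from scipy.spatial.transform import Rotation as R
np.set_printoptions(precision=4,suppress=True)
def ray(name,uv,z,st=None):
    p=imaging.camera_params(name); K=p["camera_matrix"]
    if name=="wrist":
        q=st["ee_rot"]; T=np.eye(4); T[:3,:3]=R.from_quat([q[1],q[2],q[3],q[0]]).as_matrix(); T[:3,3]=st["position"]; T=T@p["T_tool_cam"]
    else: T=p["cam_to_world"]
    d=T[:3,:3]@np.linalg.solve(K,[uv[0],uv[1],1.]); o=T[:3,3]
    return o+d*(z-o[2])/d[2]
E
python3 - <<'E'
from h import *
im=cv2.imread("pics/top0.png"); hsv=cv2.cvtColor(im,cv2.COLOR_BGR2HSV)
a=cv2.resize(im[130:285,215:320],None,fx=3.8,fy=3.8,interpolation=cv2.INTER_CUBIC)
b=cv2.resize(im[130:285,365:435],None,fx=3.8,fy=3.8,interpolation=cv2.INTER_CUBIC)
b2=np.hstack([a,b]); cv2.imwrite("pics/crop0.png",b2); print(b2.shape)
# pockets: non-grey/dark pixels inside magazine
roi=np.zeros(im.shape[:2],np.uint8); roi[148:283,384:416]=1
g=cv2.cvtColor(im,cv2.COLOR_BGR2GRAY)
print(g[230,380:420],g[150:283:6,410])
med=np.median(g[150:280,407:413]); m=((g<med-20)|(hsv[...,1]>70)).astype(np.uint8)*roi
n,l,s,c=cv2.connectedComponentsWithStats(m)
for i in range(1,n):
    if s[i,4]>60: print("pocket",s[i],c[i],ray("top",c[i],.055))
w=((g>150)&(hsv[...,1]<50)).astype(np.uint8); w[:280]=0; w[:,:380]=0;w[:,420:]=0
n,l,s,c=cv2.connectedComponentsWithStats(w); i=1+s[1:,4].argmax(); print("white",s[i],ray("top",c[i],.062))
H=hsv[...,0]
for k,(lo,hi) in dict(red=(173,8),yellow=(22,35),blue=(105,128),green=(50,80)).items():
    m=((H>=lo)&(H<=hi)) if lo<hi else ((H>=lo)|(H<=hi))
    m=(m&(hsv[...,1]>130)&(hsv[...,2]>60)).astype(np.uint8); m[:132]=0;m[280:]=0;m[:,:232]=0;m[:,278:]=0
    if k=="red": m[:236]=0
    n,l,s,c=cv2.connectedComponentsWithStats(m)
    for i in range(1,n):
        if s[i,4]>8: print(k,s[i],c[i],ray("top",c[i],.061)[:2],ray("top",c[i],.075)[:2])
E
```

```text
(589, 665, 3)
[ 60  52  57  77 112 123 124 125 123 123 120 110 105 107 111 102  91  85
  86  86  84  84  78  63  49  48  47  51  78 112 122 122 121 121 121 121
 119 120 120 119] [125 125 124 124 125 125 125 125 124 125 124 124 122 122 121 121 119 117
 118 115 115 116 114]
pocket [392 155  17  17 226] [400.0177 162.646 ] [ 0.6578 -0.1475  0.055 ]
pocket [392 188  17  17 232] [400.0259 195.9741] [ 0.5857 -0.1477  0.055 ]
pocket [392 222  17  17 237] [400.1055 229.8439] [ 0.5135 -0.1481  0.055 ]
pocket [392 256  17  18 249] [399.9639 264.3052] [ 0.4413 -0.148   0.055 ]
white [384 283  33  15 458] [ 0.3894 -0.1469  0.062 ]
red [237 240   4  32  96] [238.2292 255.3646] [0.453  0.1911] [0.4536 0.1879]
red [245 241  26  31 332] [262.3072 255.5873] [0.4536 0.1407] [0.4542 0.1384]
yellow [243 177  12  13 125] [248.296 183.008] [0.6062 0.1761] [0.6041 0.1732]
yellow [238 206   4  31  87] [239.2874 221.4138] [0.5241 0.1918] [0.5234 0.1887]
yellow [265 206   6  32 156] [267.391  221.6795] [0.5247 0.1326] [0.5241 0.1304]
yellow [251 210  13  23 116] [258.431  220.6466] [0.5265 0.1515] [0.5258 0.1491]
blue [241 173   2   6  10] [241.4 175.1] [0.6229 0.1915] [0.6206 0.1883]
blue [267 173   4  30  92] [268.087  187.1522] [0.5981 0.1336] [0.5962 0.1315]
blue [251 177  14  21  60] [259.8833 187.9833] [0.596 0.151] [0.5941 0.1486]
blue [240 188   2  15  27] [240.5556 194.9259] [0.5803 0.1915] [0.5787 0.1884]
```

View pics/crop0.png

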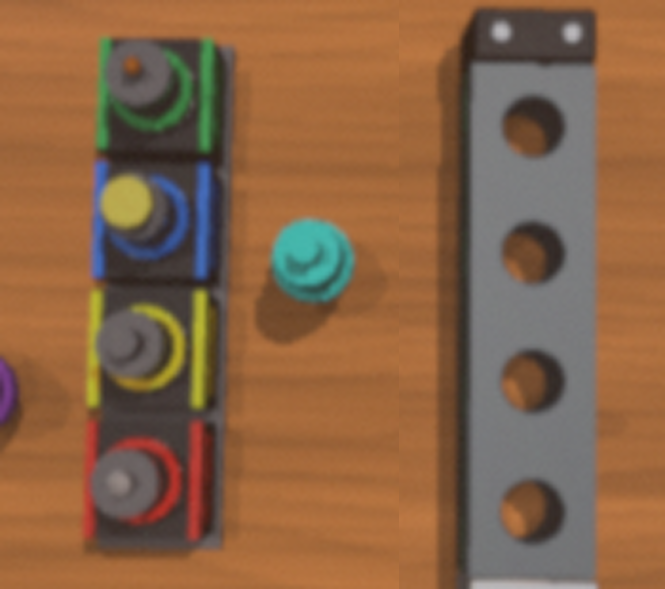

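The crop confirms the order red, yellow, blue, green from near to far, and that purple and turquoise stand outside the row. Next I move over the row and look with the wrist camera.

```bash
python3 -m inch '[{"claw":1,"travel":[0.2,-0.22,0],"turn":0.045},{"claw":1,"travel":[0.39,-0.44,0],"turn":0.09},{"claw":1,"travel":[0.58,-0.66,0],"turn":0.135},{"claw":1,"travel":[0.77,-0.88,0],"turn":0.144},{"claw":1,"travel":[0.77,-0.88,0],"turn":0.144}]'
python3 -m inch '[{"claw":0.4,"travel":[0.2,-0.22,0],"turn":0},{"claw":0.4,"travel":[0.39,-0.44,0],"turn":0},{"claw":0.4,"travel":[0.58,-0.66,0],"turn":0},{"claw":0.4,"travel":[0.77,-0.89,0],"turn":0},{"claw":0.4,"travel":[0.77,-0.89,0],"turn":0}]'
python3 - <<'E'
from h import *
st=get_state(); im=imaging.get_image("wrist")[:,:,::-1]; cv2.imwrite("pics/w0.png",im); np.save("w0.npy",st,allow_pickle=True); print(st["position"],st["ee_rot"],st["width"])
E
```

```text
clock: 0.6
position: [0.4065, 0.3392, 0.25]
ee_rot: [-0.0, -0.0, 1.0, -0.0]
contact_force: [0.4, 0.8, 0.9]
width: 0.0856
gripper_force: 0.0
clock: 1.1
position: [0.5612, 0.1603, 0.2498]
ee_rot: [-0.0, 0.001, 1.0, -0.0]
contact_force: [0.6, 1.1, 0.2]
width: 0.06
gripper_force: 0.0
[0.5612 0.1603 0.2498] [-0.0001  0.0012  1.     -0.0004] 0.059977657784114694
```

View pics/w0.png

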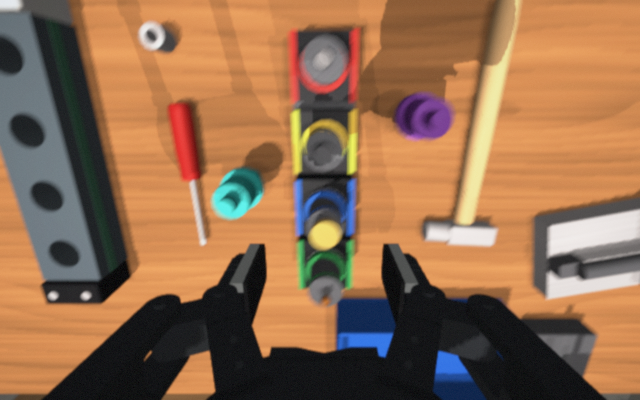

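The wrist view shows the row top to bottom as red (323,62), yellow (324,148), blue (325,230), green (325,285), with purple (424,117) and turquoise (238,193) off to the sides.

Run:
```python
from h import *
st=np.load("w0.npy",allow_pickle=True).item()
im=cv2.imread("pics/w0.png"); hsv=cv2.cvtColor(im,cv2.COLOR_BGR2HSV);H=hsv[...,0]
box=dict(red=(20,104),yellow=(100,182),blue=(172,242),green=(232,296))
for k,(lo,hi) in dict(red=(173,8),yellow=(22,35),blue=(105,128),green=(50,80)).items():
    m=((H>=lo)&(H<=hi)) if lo<hi else ((H>=lo)|(H<=hi))
    m=(m&(hsv[...,1]>130)&(hsv[...,2]>50)).astype(np.uint8); r=np.zeros_like(m); r[box[k][0]:box[k][1],284:364]=1; m*=r
    for side,sl in (("L",(284,304)),("R",(345,364))):
        ys,xs=np.nonzero(m[:,sl[0]:sl[1]]); xs=xs+sl[0]
        a,b=np.percentile(ys,[2,98]); c=(np.median(xs),(a+b)/2); print(k,side,a,b,c,ray("wrist",c,.061,st)[:2])
    m[:, :303]=0; m[:,350:]=0
    ys,xs=np.nonzero(m); print("  ring",xs.min(),xs.max(),ys.min(),ys.max(),ray("wrist",((xs.min()+xs.max())/2,ys.mean()),.075,st)[:2])
g=cv2.resize(cv2.cvtColor(im,cv2.COLOR_BGR2GRAY),None,fx=3,fy=3,interpolation=cv2.INTER_CUBIC)[:930,870:1080]
c=cv2.HoughCircles(g,cv2.HOUGH_GRADIENT,1,120,param1=60,param2=18,minRadius=50,maxRadius=90)
for x,y,r in c[0]: u=((x+870)/3,y/3); print("circ",u,r/3,ray("wrist",u,.113,st)[:2],ray("wrist",u,.075,st)[:2])
```

```text
red L 31.0 100.0 (np.float64(294.0), np.float64(65.5)) [0.4512 0.1326]
red R 29.0 99.0 (np.float64(353.0), np.float64(64.0)) [0.4501 0.1892]
  ring 303 349 32 100 [0.4658 0.1632]
yellow L 111.0 171.0 (np.float64(296.0), np.float64(141.0)) [0.5233 0.1323]
yellow R 113.0 173.0 (np.float64(351.0), np.float64(143.0)) [0.5255 0.1892]
  ring 303 349 115 175 [0.5151 0.1632]
blue L 179.0 233.0 (np.float64(300.0), np.float64(206.0)) [0.5948 0.1345]
blue R 181.0 235.0 (np.float64(349.0), np.float64(208.0)) [0.5973 0.1888]
  ring 303 349 180 236 [0.5885 0.1632]
green L 239.58 285.0 (np.float64(302.0), np.float64(262.29)) [0.6654 0.1349]
green R 242.84 284.0 (np.float64(348.0), np.float64(263.42)) [0.667  0.1892]
  ring 303 349 239 286 [0.6594 0.1632]
circ (np.float32(328.16666), np.float32(149.16667)) 29.800001 [0.5233 0.1648] [0.5295 0.1654]
circ (np.float32(327.5), np.float32(238.5)) 18.266666 [0.609  0.1644] [0.6277 0.1648]
circ (np.float32(328.5), np.float32(61.5)) 27.5 [0.4532 0.165 ] [0.4493 0.1655]
circ (np.float32(327.16666), np.float32(278.83334)) 20.633333 [0.6536 0.1641] [0.6788 0.1645]
```

```bash
python3 -m inch '[{"claw":0.4,"travel":[-0.2,0,0],"turn":0},{"claw":0.4,"travel":[-0.4,0,0],"turn":0},{"claw":0.4,"travel":[-0.543,0.006,-0.1],"turn":0},{"claw":0.4,"travel":[-0.543,0.006,-0.2],"turn":0},{"claw":0.4,"travel":[-0.543,0.006,-0.2],"turn":0}]'
python3 -m inch '[{"claw":0.4,"travel":[0,0,0],"turn":0},{"claw":0.4,"travel":[0,0,0],"turn":0}]'
```

```text
clock: 1.65
position: [0.448, 0.164, 0.2082]
ee_rot: [-0.003, -0.0, 1.0, -0.0]
contact_force: [0.2, -0.8, -0.1]
width: 0.06
gripper_force: 0.0
clock: 1.85
position: [0.4523, 0.1645, 0.2112]
ee_rot: [0.001, 0.0, 1.0, 0.0]
contact_force: [1.2, -0.4, 0.4]
width: 0.0598
gripper_force: 0.0
```

```bash
python3 -m inch '[{"claw":0.4,"travel":[0,-0.015,-0.15],"turn":0},{"claw":0.4,"travel":[0,-0.015,-0.3],"turn":0},{"claw":0.4,"travel":[0,-0.015,-0.45],"turn":0},{"claw":0.4,"travel":[0,-0.015,-0.546],"turn":0},{"claw":0.4,"travel":[0,-0.015,-0.546],"turn":0}]'
python3 -m inch '[{"claw":0.4,"travel":[0,0,0],"turn":0},{"claw":-1,"travel":[0,0,0],"turn":0},{"claw":-1,"travel":[0,0,0],"turn":0},{"claw":-1,"travel":[0,0,0],"turn":0},{"claw":-1,"travel":[0,0,0],"turn":0}]' 60
python3 -m inch '[{"claw":-1,"travel":[0,0,0],"turn":0},{"claw":-1,"travel":[0,0,0],"turn":0},{"claw":-1,"travel":[0,0,0],"turn":0}]'
```

```text
clock: 2.35
position: [0.4502, 0.161, 0.0994]
ee_rot: [-0.002, 0.0, 1.0, -0.0]
contact_force: [0.7, 0.4, -0.5]
width: 0.0598
gripper_force: 0.0
clock: 2.85
position: [0.4524, 0.1619, 0.1029]
ee_rot: [0.002, 0.0, 1.0, 0.001]
contact_force: [-0.0, 1.1, 6.8]
width: 0.0347
gripper_force: 59.5
clock: 3.15
position: [0.4524, 0.1619, 0.1029]
ee_rot: [0.002, 0.0, 1.0, 0.001]
contact_force: [0.6, 0.7, 5.5]
width: 0.0345
gripper_force: 59.5
```

```bash
python3 -m inch '[{"claw":-1,"travel":[0,0,0.1],"turn":0},{"claw":-1,"travel":[0,0,0.25],"turn":0},{"claw":-1,"travel":[0,0,0.42],"turn":0},{"claw":-1,"travel":[0,0,0.6],"turn":0},{"claw":-1,"travel":[0,0,0.71],"turn":0}]'
python3 -m inch '[{"claw":-1,"travel":[0,-0.12,0],"turn":0},{"claw":-1,"travel":[-0.02,-0.3,0],"turn":0},{"claw":-1,"travel":[-0.04,-0.5,0],"turn":0},{"claw":-1,"travel":[-0.055,-0.7,0],"turn":0},{"claw":-1,"travel":[-0.055,-0.85,0],"turn":0}]'
python3 -m inch '[{"claw":-1,"travel":[0,-0.2,0],"turn":0},{"claw":-1,"travel":[0,-0.4,0],"turn":0},{"claw":-1,"travel":[0,-0.55,0],"turn":0},{"claw":-1,"travel":[0,-0.65,0],"turn":0},{"claw":-1,"travel":[0,-0.698,0],"turn":0}]'
python3 -m inch '[{"claw":-1,"travel":[0,0,0],"turn":0},{"claw":-1,"travel":[0,0,0],"turn":0},{"claw":-1,"travel":[0,0,0],"turn":0}]'
python3 - <<'E'
from h import *
for n in("scene","wrist"):
    cv2.imwrite(f"pics/{n}1.png",imaging.get_image(n)[:,:,::-1])
a=cv2.imread("pics/scene1.png")[60:360,120:470]; b=cv2.imread("pics/wrist1.png")[50:350,120:520]
cv2.imwrite("pics/c1.png",np.hstack([a,b]))
E
```

```text
clock: 3.65
position: [0.4515, 0.1613, 0.2458]
ee_rot: [0.002, 0.0, 1.0, 0.0]
contact_force: [1.1, 0.9, -4.0]
width: 0.0342
gripper_force: 60.8
clock: 4.15
position: [0.4386, -0.0106, 0.243]
ee_rot: [-0.001, 0.0, 1.0, -0.0]
contact_force: [-0.2, 1.0, -3.4]
width: 0.0343
gripper_force: 61.1
clock: 4.65
position: [0.4395, -0.15, 0.2429]
ee_rot: [-0.0, 0.001, 1.0, -0.0]
contact_force: [0.7, 0.7, -4.3]
width: 0.0346
gripper_force: 61.1
clock: 4.95
position: [0.4397, -0.147, 0.2431]
ee_rot: [-0.0, -0.0, 1.0, 0.0]
contact_force: [-0.3, 0.2, -4.0]
width: 0.0345
gripper_force: 61.1
```

View pics/c1.png

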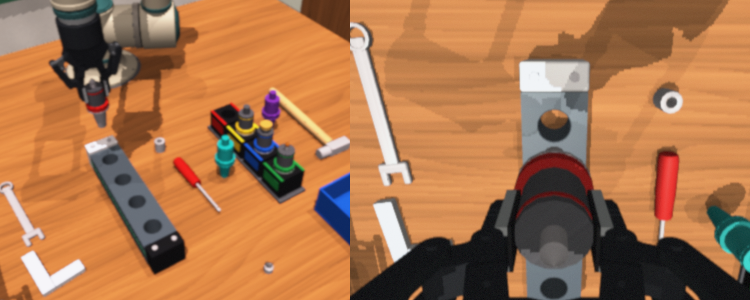

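The red holder is held upright between the fingers. Pocket 1 lies straight ahead in the wrist crop at (554,120), so I lower it.

```bash
python3 -m inch '[{"claw":-1,"travel":[0.008,-0.005,-0.12],"turn":0},{"claw":-1,"travel":[0.008,-0.005,-0.25],"turn":0},{"claw":-1,"travel":[0.008,-0.005,-0.35],"turn":0},{"claw":-1,"travel":[0.008,-0.005,-0.42],"turn":0},{"claw":-1,"travel":[0.008,-0.005,-0.47],"turn":0}]'
python3 -m inch '[{"claw":-1,"travel":[0,0,-0.05],"turn":0},{"claw":-1,"travel":[0,0,-0.1],"turn":0},{"claw":-1,"travel":[0,0,-0.15],"turn":0},{"claw":-1,"travel":[0,0,-0.19],"turn":0},{"claw":-1,"travel":[0,0,-0.22],"turn":0}]'
python3 -m inch '[{"claw":-1,"travel":[0,0,-0.01],"turn":0},{"claw":-1,"travel":[0,0,-0.02],"turn":0},{"claw":-1,"travel":[0,0,-0.03],"turn":0},{"claw":-1,"travel":[0,0,-0.03],"turn":0}]'
```

```text
clock: 5.55
position: [0.4412, -0.1484, 0.1482]
ee_rot: [-0.001, -0.0, 1.0, 0.0]
contact_force: [-0.3, 0.1, -3.3]
width: 0.0344
gripper_force: 61.1
clock: 6.05
position: [0.4415, -0.1493, 0.1045]
ee_rot: [-0.0, 0.0, 1.0, 0.0]
contact_force: [-0.6, 0.2, -3.2]
width: 0.0344
gripper_force: 61.1
clock: 6.45
position: [0.4414, -0.1489, 0.0991]
ee_rot: [-0.0, 0.0, 1.0, 0.0]
contact_force: [-0.2, 2.4, -4.6]
width: 0.0343
gripper_force: 61.0
```

```bash
python3 -m inch '[{"claw":-1,"travel":[0,0,-0.008],"turn":0},{"claw":0.4,"travel":[0,0,-0.008],"turn":0},{"claw":0.4,"travel":[0,0,-0.008],"turn":0},{"claw":0.4,"travel":[0,0,-0.008],"turn":0},{"claw":0.4,"travel":[0,0,-0.008],"turn":0}]'
python3 -m inch '[{"claw":0.4,"travel":[0,0,0.1],"turn":0},{"claw":0.4,"travel":[0,0,0.25],"turn":0},{"claw":0.4,"travel":[0,0,0.45],"turn":0},{"claw":0.4,"travel":[0,0,0.6],"turn":0},{"claw":0.4,"travel":[0,0,0.7],"turn":0}]'
python3 -m inch '[{"claw":0.4,"travel":[0.1,0.2,0],"turn":0},{"claw":0.4,"travel":[0.2,0.4,0],"turn":0},{"claw":0.4,"travel":[0.3,0.6,0],"turn":0},{"claw":0.4,"travel":[0.4,0.8,0],"turn":0},{"claw":0.4,"travel":[0.415,1.0,0],"turn":0}]'
python3 -m inch '[{"claw":0.4,"travel":[0,0.2,0],"turn":0},{"claw":0.4,"travel":[0,0.4,0],"turn":0},{"claw":0.4,"travel":[0,0.552,0],"turn":0},{"claw":0.4,"travel":[0,0.552,-0.1],"turn":0},{"claw":0.4,"travel":[0,0.552,-0.1],"turn":0}]'
python3 -m inch '[{"claw":0.4,"travel":[0,0,0],"turn":0},{"claw":0.4,"travel":[0,0,0],"turn":0},{"claw":0.4,"travel":[0,0,0],"turn":0}]'
python3 - <<'E'
from h import *
for n in("scene","wrist"):
    cv2.imwrite(f"pics/{n}2.png",imaging.get_image(n)[:,:,::-1])
a=cv2.imread("pics/scene2.png")[60:360,120:470]; b=cv2.imread("pics/wrist2.png")[50:350,120:520]
cv2.imwrite("pics/c2.png",np.hstack([a,b]))
E
```

```text
clock: 6.95
position: [0.4421, -0.1497, 0.0979]
ee_rot: [0.001, 0.0, 1.0, -0.0]
contact_force: [-0.2, -0.4, -0.4]
width: 0.06
gripper_force: 0.0
clock: 7.45
position: [0.4425, -0.1499, 0.2403]
ee_rot: [0.002, 0.0, 1.0, -0.001]
contact_force: [-0.0, 0.5, 0.5]
width: 0.0595
gripper_force: 0.0
clock: 7.95
position: [0.527, 0.0523, 0.2376]
ee_rot: [0.001, 0.0, 1.0, -0.0]
contact_force: [-0.0, -0.3, -0.1]
width: 0.0602
gripper_force: 0.0
clock: 8.45
position: [0.523, 0.1617, 0.2155]
ee_rot: [-0.002, -0.001, 1.0, -0.0]
contact_force: [-0.9, -0.1, -1.0]
width: 0.0598
gripper_force: 0.0
clock: 8.75
position: [0.5251, 0.1604, 0.2183]
ee_rot: [0.001, 0.001, 1.0, 0.0]
contact_force: [-0.7, 0.7, -0.6]
width: 0.06
gripper_force: 0.0
```

View pics/c2.png

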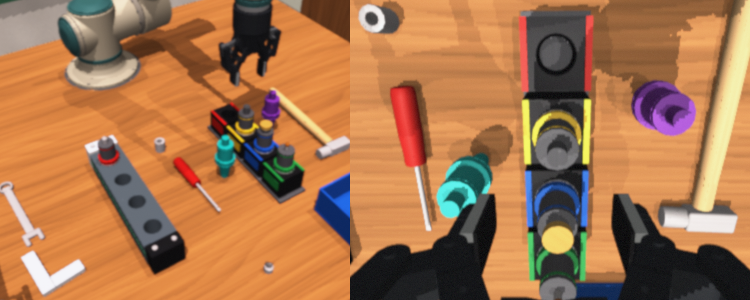

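Red stands flush in pocket 1, seen in the scene crop at (107,148). The yellow holder is next, directly below the gripper.

```bash
python3 -m inch '[{"claw":0.4,"travel":[0,0.005,-0.15],"turn":0},{"claw":0.4,"travel":[0,0.005,-0.3],"turn":0},{"claw":0.4,"travel":[0,0.005,-0.45],"turn":0},{"claw":0.4,"travel":[0,0.005,-0.55],"turn":0},{"claw":0.4,"travel":[0,0.005,-0.58],"turn":0}]'
python3 -m inch '[{"claw":0.4,"travel":[0,0,0],"turn":0},{"claw":0.4,"travel":[0,0,0],"turn":0},{"claw":-1,"travel":[0,0,0],"turn":0},{"claw":-1,"travel":[0,0,0],"turn":0},{"claw":-1,"travel":[0,0,0],"turn":0}]'
python3 -m inch '[{"claw":-1,"travel":[0,0,0],"turn":0},{"claw":-1,"travel":[0,0,0],"turn":0},{"claw":-1,"travel":[0,0,0],"turn":0}]'
python3 -m inch '[{"claw":-1,"travel":[0,0,0.1],"turn":0},{"claw":-1,"travel":[0,0,0.25],"turn":0},{"claw":-1,"travel":[0,0,0.42],"turn":0},{"claw":-1,"travel":[0,0,0.6],"turn":0},{"claw":-1,"travel":[0,0,0.71],"turn":0}]'
python3 -m inch '[{"claw":-1,"travel":[0,-0.12,0],"turn":0},{"claw":-1,"travel":[-0.02,-0.3,0],"turn":0},{"claw":-1,"travel":[-0.04,-0.5,0],"turn":0},{"claw":-1,"travel":[-0.055,-0.7,0],"turn":0},{"claw":-1,"travel":[-0.055,-0.85,0],"turn":0}]'
```

```text
clock: 9.35
position: [0.5232, 0.1615, 0.0996]
ee_rot: [-0.002, 0.001, 1.0, -0.0]
contact_force: [0.3, -0.9, -0.7]
width: 0.0603
gripper_force: 0.0
clock: 9.85
position: [0.5255, 0.1627, 0.1031]
ee_rot: [0.001, 0.0, 1.0, 0.001]
contact_force: [-0.8, 1.4, 6.5]
width: 0.0345
gripper_force: 59.4
clock: 10.15
position: [0.5255, 0.1627, 0.1031]
ee_rot: [0.001, 0.0, 1.0, 0.001]
contact_force: [-0.7, 2.0, 5.9]
width: 0.0347
gripper_force: 59.4
clock: 10.65
position: [0.5247, 0.162, 0.2455]
ee_rot: [0.001, 0.0, 1.0, 0.0]
contact_force: [0.5, 0.4, -5.9]
width: 0.0343
gripper_force: 61.1
clock: 11.15
position: [0.5118, -0.01, 0.2425]
ee_rot: [-0.002, 0.0, 1.0, -0.0]
contact_force: [0.2, -0.1, -6.3]
width: 0.0345
gripper_force: 61.4
```

```bash
python3 -m inch '[{"claw":-1,"travel":[0,-0.2,0],"turn":0},{"claw":-1,"travel":[0,-0.4,0],"turn":0},{"claw":-1,"travel":[0,-0.55,0],"turn":0},{"claw":-1,"travel":[0,-0.65,0],"turn":0},{"claw":-1,"travel":[0,-0.705,0],"turn":0}]'
python3 -m inch '[{"claw":-1,"travel":[0,0,0],"turn":0},{"claw":-1,"travel":[0,0,0],"turn":0},{"claw":-1,"travel":[0,0,0],"turn":0}]'
```

```text
clock: 11.65
position: [0.5126, -0.1506, 0.2424]
ee_rot: [-0.001, 0.001, 1.0, 0.0]
contact_force: [0.1, -0.1, -5.4]
width: 0.0342
gripper_force: 61.4
clock: 11.95
position: [0.5133, -0.1475, 0.2433]
ee_rot: [-0.0, -0.0, 1.0, 0.001]
contact_force: [-0.2, 0.0, -4.7]
width: 0.0341
gripper_force: 61.4
```

```bash
python3 -m inch '[{"claw":-1,"travel":[0,-0.003,-0.12],"turn":0},{"claw":-1,"travel":[0,-0.003,-0.25],"turn":0},{"claw":-1,"travel":[0,-0.003,-0.35],"turn":0},{"claw":-1,"travel":[0,-0.003,-0.42],"turn":0},{"claw":-1,"travel":[0,-0.003,-0.47],"turn":0}]'
python3 -m inch '[{"claw":-1,"travel":[0,0,-0.05],"turn":0},{"claw":-1,"travel":[0,0,-0.1],"turn":0},{"claw":-1,"travel":[0,0,-0.15],"turn":0},{"claw":-1,"travel":[0,0,-0.19],"turn":0},{"claw":-1,"travel":[0,0,-0.22],"turn":0}]'
python3 -m inch '[{"claw":-1,"travel":[0,0,-0.01],"turn":0},{"claw":-1,"travel":[0,0,-0.02],"turn":0},{"claw":-1,"travel":[0,0,-0.03],"turn":0},{"claw":-1,"travel":[0,0,-0.038],"turn":0},{"claw":-1,"travel":[0,0,-0.038],"turn":0}]'
```

```text
clock: 12.45
position: [0.5132, -0.1481, 0.1485]
ee_rot: [-0.001, -0.001, 1.0, 0.001]
contact_force: [-0.0, -0.2, -6.4]
width: 0.0346
gripper_force: 61.4
clock: 12.95
position: [0.5135, -0.1495, 0.1048]
ee_rot: [-0.0, 0.0, 1.0, 0.0]
contact_force: [0.0, -0.2, -6.1]
width: 0.0346
gripper_force: 61.4
clock: 13.45
position: [0.5137, -0.149, 0.098]
ee_rot: [0.0, 0.0, 1.0, 0.0]
contact_force: [0.1, 2.8, -4.4]
width: 0.0344
gripper_force: 61.4
```

```bash
python3 -m inch '[{"claw":0.4,"travel":[0,0,0],"turn":0},{"claw":0.4,"travel":[0,0,0],"turn":0},{"claw":0.4,"travel":[0,0,0],"turn":0},{"claw":0.4,"travel":[0,0,0],"turn":0}]'
python3 -m inch '[{"claw":0.4,"travel":[0,0,0.1],"turn":0},{"claw":0.4,"travel":[0,0,0.25],"turn":0},{"claw":0.4,"travel":[0,0,0.45],"turn":0},{"claw":0.4,"travel":[0,0,0.6],"turn":0},{"claw":0.4,"travel":[0,0,0.7],"turn":0}]'
python3 -m inch '[{"claw":0.4,"travel":[0.1,0.2,0],"turn":0},{"claw":0.4,"travel":[0.2,0.4,0],"turn":0},{"claw":0.4,"travel":[0.3,0.6,0],"turn":0},{"claw":0.4,"travel":[0.4,0.8,0],"turn":0},{"claw":0.4,"travel":[0.415,1.0,0],"turn":0}]'
python3 -m inch '[{"claw":0.4,"travel":[0,0.2,0],"turn":0},{"claw":0.4,"travel":[0,0.4,0],"turn":0},{"claw":0.4,"travel":[0,0.557,0],"turn":0},{"claw":0.4,"travel":[0,0.557,-0.1],"turn":0},{"claw":0.4,"travel":[0,0.557,-0.1],"turn":0}]'
python3 -m inch '[{"claw":0.4,"travel":[0,0,0],"turn":0},{"claw":0.4,"travel":[0,0,0],"turn":0},{"claw":0.4,"travel":[0,0,0],"turn":0}]'
python3 - <<'E'
from h import *
for n in("scene","wrist"):
    cv2.imwrite(f"pics/{n}3.png",imaging.get_image(n)[:,:,::-1])
a=cv2.imread("pics/scene3.png")[60:360,120:470]; b=cv2.imread("pics/wrist3.png")[50:350,120:520]
cv2.imwrite("pics/c3.png",np.hstack([a,b]))
E
```

```text
clock: 13.85
position: [0.514, -0.15, 0.0984]
ee_rot: [0.001, 0.0, 1.0, -0.0]
contact_force: [-0.3, -0.0, 0.7]
width: 0.0593
gripper_force: 0.0
clock: 14.35
position: [0.5145, -0.1501, 0.2409]
ee_rot: [0.002, 0.0, 1.0, -0.001]
contact_force: [0.9, 0.1, -0.9]
width: 0.0597
gripper_force: 0.0
clock: 14.85
position: [0.5989, 0.0519, 0.2379]
ee_rot: [0.001, 0.0, 1.0, -0.0]
contact_force: [0.5, 0.6, 0.2]
width: 0.0599
gripper_force: 0.0
clock: 15.35
position: [0.595, 0.1626, 0.2157]
ee_rot: [-0.002, -0.001, 1.0, -0.001]
contact_force: [-1.2, 0.7, -1.1]
width: 0.0595
gripper_force: 0.0
clock: 15.65
position: [0.5971, 0.1611, 0.2188]
ee_rot: [0.001, 0.001, 1.0, 0.0]
contact_force: [-0.3, -0.1, 0.0]
width: 0.0596
gripper_force: 0.0
```

View pics/c3.png

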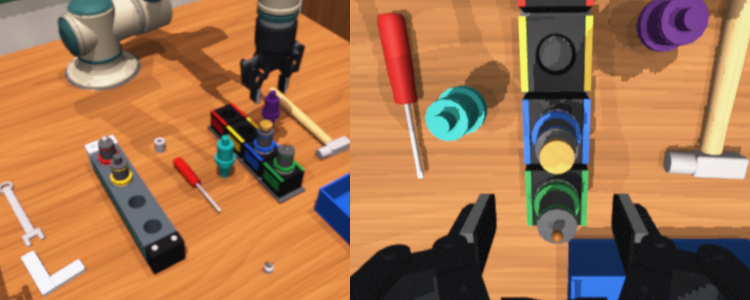

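Yellow stands flush in pocket 2 beside red, at (120,172) in the scene crop. Blue is next, with its brass disc at (556,155) in the wrist crop.

```bash
python3 -m inch '[{"claw":0.4,"travel":[0,0,-0.15],"turn":0},{"claw":0.4,"travel":[0,0,-0.3],"turn":0},{"claw":0.4,"travel":[0,0,-0.45],"turn":0},{"claw":0.4,"travel":[0,0,-0.55],"turn":0},{"claw":0.4,"travel":[0,0,-0.582],"turn":0}]'
python3 -m inch '[{"claw":0.4,"travel":[0,0,0],"turn":0},{"claw":0.4,"travel":[0,0,0],"turn":0},{"claw":-1,"travel":[0,0,0],"turn":0},{"claw":-1,"travel":[0,0,0],"turn":0},{"claw":-1,"travel":[0,0,0],"turn":0}]'
python3 -m inch '[{"claw":-1,"travel":[0,0,0],"turn":0},{"claw":-1,"travel":[0,0,0],"turn":0},{"claw":-1,"travel":[0,0,0],"turn":0}]'
python3 -m inch '[{"claw":-1,"travel":[0,0,0.1],"turn":0},{"claw":-1,"travel":[0,0,0.25],"turn":0},{"claw":-1,"travel":[0,0,0.42],"turn":0},{"claw":-1,"travel":[0,0,0.6],"turn":0},{"claw":-1,"travel":[0,0,0.71],"turn":0}]'
python3 -m inch '[{"claw":-1,"travel":[0,-0.12,0],"turn":0},{"claw":-1,"travel":[-0.02,-0.3,0],"turn":0},{"claw":-1,"travel":[-0.04,-0.5,0],"turn":0},{"claw":-1,"travel":[-0.055,-0.7,0],"turn":0},{"claw":-1,"travel":[-0.055,-0.85,0],"turn":0}]'
python3 -m inch '[{"claw":-1,"travel":[0,-0.2,0],"turn":0},{"claw":-1,"travel":[0,-0.4,0],"turn":0},{"claw":-1,"travel":[0,-0.55,0],"turn":0},{"claw":-1,"travel":[0,-0.65,0],"turn":0},{"claw":-1,"travel":[0,-0.705,0],"turn":0}]'
python3 -m inch '[{"claw":-1,"travel":[0,0,0],"turn":0},{"claw":-1,"travel":[0,0,0],"turn":0},{"claw":-1,"travel":[0,0,0],"turn":0}]'
```

```text
clock: 16.25
position: [0.5952, 0.1613, 0.0994]
ee_rot: [-0.002, 0.001, 1.0, -0.0]
contact_force: [-0.8, -0.6, 0.5]
width: 0.0595
gripper_force: 0.0
clock: 16.75
position: [0.5977, 0.1626, 0.1034]
ee_rot: [0.002, 0.0, 1.0, 0.001]
contact_force: [-1.2, 1.5, 6.7]
width: 0.0343
gripper_force: 60.0
clock: 17.05
position: [0.5976, 0.1626, 0.1034]
ee_rot: [0.002, 0.0, 1.0, 0.001]
contact_force: [-1.1, 1.1, 6.8]
width: 0.0345
gripper_force: 60.0
clock: 17.55
position: [0.5969, 0.1618, 0.2458]
ee_rot: [0.001, 0.0, 1.0, -0.0]
contact_force: [0.2, 0.5, -4.0]
width: 0.0344
gripper_force: 60.6
clock: 18.05
position: [0.584, -0.0104, 0.2426]
ee_rot: [-0.001, 0.001, 1.0, -0.001]
contact_force: [-0.2, -0.5, -4.5]
width: 0.0343
gripper_force: 61.0
clock: 18.55
position: [0.5847, -0.151, 0.2425]
ee_rot: [-0.001, 0.001, 1.0, -0.0]
contact_force: [-0.4, 0.3, -3.2]
width: 0.0347
gripper_force: 61.0
clock: 18.85
position: [0.5854, -0.1477, 0.2434]
ee_rot: [-0.0, -0.0, 1.0, 0.001]
contact_force: [0.1, 0.1, -4.0]
width: 0.0346
gripper_force: 61.0
```

Pocket 3 is at (0.5857, -0.1477), so it is aligned and I lower.

```bash
python3 -m inch '[{"claw":-1,"travel":[0,0,-0.12],"turn":0},{"claw":-1,"travel":[0,0,-0.25],"turn":0},{"claw":-1,"travel":[0,0,-0.35],"turn":0},{"claw":-1,"travel":[0,0,-0.42],"turn":0},{"claw":-1,"travel":[0,0,-0.47],"turn":0}]'
python3 -m inch '[{"claw":-1,"travel":[0,0,-0.05],"turn":0},{"claw":-1,"travel":[0,0,-0.1],"turn":0},{"claw":-1,"travel":[0,0,-0.15],"turn":0},{"claw":-1,"travel":[0,0,-0.19],"turn":0},{"claw":-1,"travel":[0,0,-0.22],"turn":0}]'
python3 -m inch '[{"claw":-1,"travel":[0,0,-0.01],"turn":0},{"claw":-1,"travel":[0,0,-0.02],"turn":0},{"claw":-1,"travel":[0,0,-0.03],"turn":0},{"claw":-1,"travel":[0,0,-0.038],"turn":0},{"claw":-1,"travel":[0,0,-0.038],"turn":0}]'
```

```text
clock: 19.35
position: [0.5852, -0.1476, 0.1484]
ee_rot: [-0.001, -0.001, 1.0, 0.001]
contact_force: [-0.5, -0.4, -3.7]
width: 0.0348
gripper_force: 61.0
clock: 19.85
position: [0.5854, -0.1491, 0.1048]
ee_rot: [-0.0, 0.0, 1.0, 0.0]
contact_force: [-0.3, -0.3, -3.8]
width: 0.0339
gripper_force: 61.0
clock: 20.35
position: [0.5858, -0.1488, 0.098]
ee_rot: [0.0, 0.0, 1.0, 0.0]
contact_force: [-0.3, 1.6, -4.6]
width: 0.0344
gripper_force: 61.0
```

```bash
python3 -m inch '[{"claw":0.4,"travel":[0,0,0],"turn":0},{"claw":0.4,"travel":[0,0,0],"turn":0},{"claw":0.4,"travel":[0,0,0],"turn":0},{"claw":0.4,"travel":[0,0,0],"turn":0}]'
python3 -m inch '[{"claw":0.4,"travel":[0,0,0.1],"turn":0},{"claw":0.4,"travel":[0,0,0.25],"turn":0},{"claw":0.4,"travel":[0,0,0.45],"turn":0},{"claw":0.4,"travel":[0,0,0.6],"turn":0},{"claw":0.4,"travel":[0,0,0.7],"turn":0}]'
python3 -m inch '[{"claw":0.4,"travel":[0.1,0.2,0],"turn":0},{"claw":0.4,"travel":[0.2,0.4,0],"turn":0},{"claw":0.4,"travel":[0.3,0.6,0],"turn":0},{"claw":0.4,"travel":[0.4,0.8,0],"turn":0},{"claw":0.4,"travel":[0.413,1.0,0],"turn":0}]'
python3 -m inch '[{"claw":0.4,"travel":[0,0.2,0],"turn":0},{"claw":0.4,"travel":[0,0.4,0],"turn":0},{"claw":0.4,"travel":[0,0.557,0],"turn":0},{"claw":0.4,"travel":[0,0.557,-0.1],"turn":0},{"claw":0.4,"travel":[0,0.557,-0.1],"turn":0}]'
python3 -m inch '[{"claw":0.4,"travel":[0,0,0],"turn":0},{"claw":0.4,"travel":[0,0,0],"turn":0},{"claw":0.4,"travel":[0,0,0],"turn":0}]'
python3 - <<'E'
from h import *
for n in("scene","wrist"):
    cv2.imwrite(f"pics/{n}4.png",imaging.get_image(n)[:,:,::-1])
a=cv2.imread("pics/scene4.png")[60:360,120:470]; b=cv2.imread("pics/wrist4.png")[50:350,120:520]
cv2.imwrite("pics/c4.png",np.hstack([a,b]))
E
```

```text
clock: 20.75
position: [0.5859, -0.1494, 0.0984]
ee_rot: [0.0, 0.0, 1.0, -0.0]
contact_force: [-0.8, -0.3, -0.0]
width: 0.0595
gripper_force: 0.0
clock: 21.25
position: [0.5864, -0.1495, 0.2411]
ee_rot: [0.002, 0.0, 1.0, -0.001]
contact_force: [-0.5, -0.3, -1.5]
width: 0.06
gripper_force: 0.0
clock: 21.75
position: [0.6703, 0.0524, 0.2377]
ee_rot: [0.001, 0.0, 1.0, -0.0]
contact_force: [0.2, -0.1, -0.1]
width: 0.0597
gripper_force: 0.0
clock: 22.25
position: [0.6665, 0.1632, 0.2154]
ee_rot: [-0.002, -0.001, 1.0, -0.0]
contact_force: [-0.4, 0.2, -0.7]
width: 0.0597
gripper_force: 0.0
clock: 22.55
position: [0.6687, 0.1615, 0.2189]
ee_rot: [0.001, 0.001, 1.0, 0.0]
contact_force: [-0.1, 0.2, -0.1]
width: 0.0598
gripper_force: 0.0
```

View pics/c4.png

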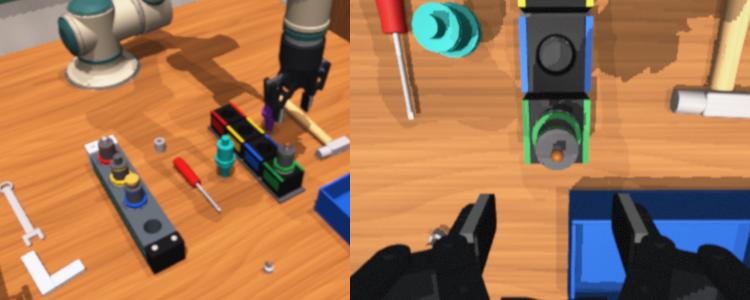

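Blue stands in pocket 3, at (135,190) in the scene crop. Green with its amber ball is at (557,150) in the wrist crop and is picked next. Pocket 4 is at (0.6578, -0.1475).

```bash
python3 -m inch '[{"claw":0.4,"travel":[0,0,-0.15],"turn":0},{"claw":0.4,"travel":[0,0,-0.3],"turn":0},{"claw":0.4,"travel":[0,0,-0.45],"turn":0},{"claw":0.4,"travel":[0,0,-0.55],"turn":0},{"claw":0.4,"travel":[0,0,-0.583],"turn":0}]'
python3 -m inch '[{"claw":0.4,"travel":[0,0,0],"turn":0},{"claw":0.4,"travel":[0,0,0],"turn":0},{"claw":-1,"travel":[0,0,0],"turn":0},{"claw":-1,"travel":[0,0,0],"turn":0},{"claw":-1,"travel":[0,0,0],"turn":0}]'
python3 -m inch '[{"claw":-1,"travel":[0,0,0],"turn":0},{"claw":-1,"travel":[0,0,0],"turn":0},{"claw":-1,"travel":[0,0,0],"turn":0}]'
python3 -m inch '[{"claw":-1,"travel":[0,0,0.1],"turn":0},{"claw":-1,"travel":[0,0,0.25],"turn":0},{"claw":-1,"travel":[0,0,0.42],"turn":0},{"claw":-1,"travel":[0,0,0.6],"turn":0},{"claw":-1,"travel":[0,0,0.71],"turn":0}]'
python3 -m inch '[{"claw":-1,"travel":[0,-0.12,0],"turn":0},{"claw":-1,"travel":[-0.02,-0.3,0],"turn":0},{"claw":-1,"travel":[-0.04,-0.5,0],"turn":0},{"claw":-1,"travel":[-0.055,-0.7,0],"turn":0},{"claw":-1,"travel":[-0.055,-0.85,0],"turn":0}]'
python3 -m inch '[{"claw":-1,"travel":[0,-0.2,0],"turn":0},{"claw":-1,"travel":[0,-0.4,0],"turn":0},{"claw":-1,"travel":[0,-0.55,0],"turn":0},{"claw":-1,"travel":[0,-0.65,0],"turn":0},{"claw":-1,"travel":[0,-0.705,0],"turn":0}]'
python3 -m inch '[{"claw":-1,"travel":[0,0,0],"turn":0},{"claw":-1,"travel":[0,0,0],"turn":0},{"claw":-1,"travel":[0,0,0],"turn":0}]'
```

```text
clock: 23.15
position: [0.6668, 0.1616, 0.0989]
ee_rot: [-0.002, 0.001, 1.0, -0.0]
contact_force: [-0.8, -0.3, -0.4]
width: 0.0598
gripper_force: 0.0
clock: 23.65
position: [0.6693, 0.1631, 0.1034]
ee_rot: [0.002, 0.0, 1.0, 0.001]
contact_force: [0.6, 2.3, 5.1]
width: 0.0347
gripper_force: 60.3
clock: 23.95
position: [0.6693, 0.1631, 0.1034]
ee_rot: [0.002, 0.0, 1.0, 0.001]
contact_force: [-0.2, 1.5, 6.1]
width: 0.0342
gripper_force: 60.4
clock: 24.45
position: [0.6684, 0.162, 0.2452]
ee_rot: [0.001, 0.0, 1.0, -0.0]
contact_force: [0.8, -0.3, -4.7]
width: 0.0345
gripper_force: 60.7
clock: 24.95
position: [0.6555, -0.0104, 0.2418]
ee_rot: [-0.002, 0.001, 1.0, -0.001]
contact_force: [0.0, 0.7, -4.6]
width: 0.0344
gripper_force: 61.1
clock: 25.45
position: [0.6565, -0.1504, 0.2421]
ee_rot: [-0.001, 0.001, 1.0, 0.0]
contact_force: [-0.4, 0.5, -5.4]
width: 0.0343
gripper_force: 61.1
clock: 25.75
position: [0.6572, -0.1469, 0.2433]
ee_rot: [-0.0, -0.001, 1.0, 0.001]
contact_force: [0.2, 0.3, -5.1]
width: 0.0344
gripper_force: 61.1
```

```bash
python3 -m inch '[{"claw":-1,"travel":[0.003,0,-0.12],"turn":0},{"claw":-1,"travel":[0.003,0,-0.25],"turn":0},{"claw":-1,"travel":[0.003,0,-0.35],"turn":0},{"claw":-1,"travel":[0.003,0,-0.42],"turn":0},{"claw":-1,"travel":[0.003,0,-0.47],"turn":0}]'
python3 -m inch '[{"claw":-1,"travel":[0,0,-0.05],"turn":0},{"claw":-1,"travel":[0,0,-0.1],"turn":0},{"claw":-1,"travel":[0,0,-0.15],"turn":0},{"claw":-1,"travel":[0,0,-0.19],"turn":0},{"claw":-1,"travel":[0,0,-0.22],"turn":0}]'
python3 -m inch '[{"claw":-1,"travel":[0,0,-0.01],"turn":0},{"claw":-1,"travel":[0,0,-0.02],"turn":0},{"claw":-1,"travel":[0,0,-0.03],"turn":0},{"claw":-1,"travel":[0,0,-0.038],"turn":0},{"claw":-1,"travel":[0,0,-0.038],"turn":0}]'
```

```text
clock: 26.25
position: [0.6576, -0.1475, 0.1483]
ee_rot: [-0.0, -0.0, 1.0, 0.0]
contact_force: [0.2, 0.3, -3.4]
width: 0.0342
gripper_force: 61.1
clock: 26.75
position: [0.6576, -0.1487, 0.1046]
ee_rot: [-0.0, 0.0, 1.0, 0.0]
contact_force: [-0.1, -0.9, -5.6]
width: 0.0342
gripper_force: 61.1
clock: 27.25
position: [0.6578, -0.1487, 0.0977]
ee_rot: [0.0, 0.0, 1.0, 0.0]
contact_force: [-0.1, 0.9, -4.7]
width: 0.0344
gripper_force: 61.1
```

```bash
python3 -m inch '[{"claw":0.4,"travel":[0,0,0],"turn":0},{"claw":0.4,"travel":[0,0,0],"turn":0},{"claw":0.4,"travel":[0,0,0],"turn":0},{"claw":0.4,"travel":[0,0,0],"turn":0}]'
python3 -m inch '[{"claw":0.4,"travel":[0,0,0.1],"turn":0},{"claw":0.4,"travel":[0,0,0.25],"turn":0},{"claw":0.4,"travel":[0,0,0.45],"turn":0},{"claw":0.4,"travel":[0,0,0.6],"turn":0},{"claw":0.4,"travel":[0,0,0.7],"turn":0}]'
python3 -m inch '[{"claw":0.4,"travel":[0,0.2,0],"turn":0},{"claw":0.4,"travel":[0,0.4,0],"turn":0},{"claw":0.4,"travel":[0,0.6,0],"turn":0},{"claw":0.4,"travel":[0,0.8,0],"turn":0},{"claw":0.4,"travel":[0,1.0,0],"turn":0}]'
python3 -m inch '[{"claw":0.4,"travel":[0,0.2,0],"turn":0},{"claw":0.4,"travel":[0,0.4,0],"turn":0},{"claw":0.4,"travel":[0,0.4,0],"turn":0},{"claw":0.4,"travel":[0,0.4,0],"turn":0},{"claw":0.4,"travel":[0,0.4,0],"turn":0}]'
python3 - <<'E'
from h import *
a=imaging.get_image("scene")[130:340,190:320,::-1]; b=imaging.get_image("top")[120:310,350:450,::-1]
f=lambda i:cv2.resize(i,(int(i.shape[1]*590/i.shape[0]),590),interpolation=cv2.INTER_CUBIC)
cv2.imwrite("pics/end.png",np.hstack([f(a),f(b)]))
E
```

```text
clock: 27.65
position: [0.6582, -0.1489, 0.0985]
ee_rot: [0.001, 0.0, 1.0, -0.0]
contact_force: [0.6, 0.7, -0.2]
width: 0.0602
gripper_force: 0.0
clock: 28.15
position: [0.6587, -0.149, 0.2412]
ee_rot: [0.002, 0.0, 1.0, -0.001]
contact_force: [0.8, 0.3, 0.7]
width: 0.0595
gripper_force: 0.0
clock: 28.65
position: [0.6577, 0.0527, 0.2382]
ee_rot: [0.0, 0.0, 1.0, 0.0]
contact_force: [0.3, 0.9, 0.4]
width: 0.06
gripper_force: 0.0
clock: 29.15
position: [0.6579, 0.1304, 0.2379]
ee_rot: [0.0, 0.0, 1.0, -0.0]
contact_force: [-0.4, -0.5, 0.1]
width: 0.0602
gripper_force: 0.0
```

View pics/end.png

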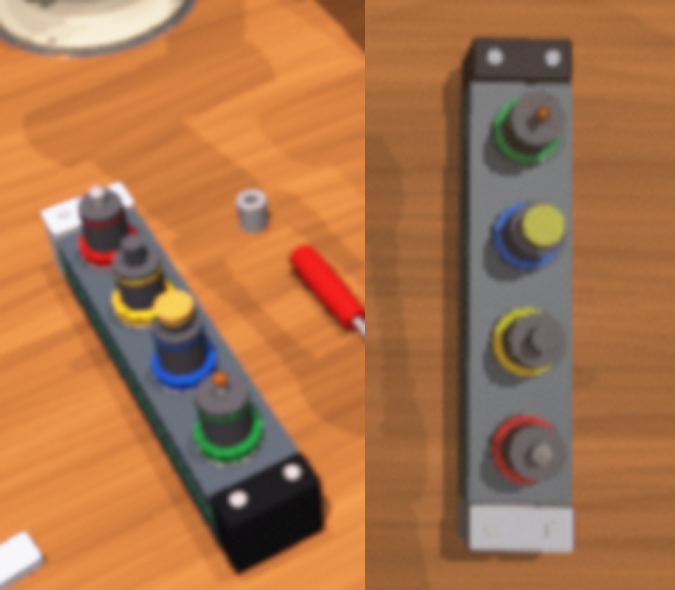

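All four stand upright and flush, in the order red (by white), yellow, blue, green (by black).

```bash
python3 -c "
from rig import ticket
print(ticket.sign_off())"
```

```text
the job is handed in; nothing more can be done
None
```

I handed the job in after about 29 s of robot time; the last pictures show all four holders upright with flanges flat, running red (by the white block), yellow, blue, green (by the black block), but the sign-off gave no verdict.

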